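Serve a chocolate ball on its dish, handle turned to the guest

ROBOT

A 6-joint arm with a two-finger parallel gripper is mounted at the origin on the work surface. World frame = base frame: x ahead of the robot, y to its left, z up, the work surface at z = 0. Lengths are in m, angles in rad, forces in N, time in s.
With the tool pointing down it reaches from about 0.4 to 0.925 m from the base axis. Payload 3.4 kg.
Tool frame: the origin (TCP) lies at the very end of the fingers, on their centre line; the grasp point (between the pads) lies r.pinch_z behind it (r.pinch_z is the distance from the TCP to the grasp point, in m); z points along the fingers, y is the line along which they close (so a half turn about z gives the same grasp; the last joint's range is limited). The gripper opens to 85 mm and grips with 20 to 120 N. Pads are 22 mm wide; open, the fingers measure 114 mm over their backs; the gripper's body (76 mm by 85 mm) begins 54 mm behind the grasp point. The pads swing forward as they close: fully open they stand 13 mm farther back than shut.
Start: joints at [-1.333, 0.307, 1.506, -0, 1.328, -0.073], TCP at [0.176, -0.547, 0.231] pointing down, gripper open.
Joint ranges: [-3.12, 3.12], [-1.05, 2.28], [0.14, 2.33], [-1.42, 4.57], [0.1, 2.73], [-2.68, 2.68]. Speed limits (rad/s): [2.57, 2.57, 3.14, 3.14, 3.14, 3.14].

INTERFACE

Orientations are given as a unit quaternion [x, y, z, w].
In Python, from bench import readout, imaging, hand_in, r gives the robot as it stands.
- The arm moves only by the tool carry_out, never from a script. Its argument "increments" is one flat list of numbers, 6 for each row, row after row: the shift along the tool's x, y, z each as a share of 250 mm, from -1 to 1, then the turn, a rotation vector about the tool's x, y, z each as a share of 180 degrees, from -1 to 1. A call has 1 to 12 rows; each row is the pose to reach, as a shift and turn from the pose commanded when the call began, along the tool's axes at that moment, turning the shorter way round; what a row does not reach only later rows make up. A row lasts 1/12 s, in which the tool goes at most 41.7 mm and 7.16 degrees, less where a joint would pass 70% of its speed; a pose out of reach is approached as far as the arm can. A call with a number of a shift or a turn outside -1 to 1 is refused whole. A call with a gripper value outside its range is refused whole. "hand" is the opening, from -1 (shut) to 1 (fully open), set as the call begins (left out, the last holds). The fingers move at their own pace and stop on an object; "force" is the grip in N (left out, the last holds). Time passes only in rows, so rows that repeat a pose let the fingers close. It gives the time, the measured TCP pose, the force, the opening and the grip force at its end, in the units of the state.
- readout.sense(): the state, without advancing time (a new reading comes with each control period).
- imaging.capture(name): name is "scene" or "side" or "wrist"; returns the picture (420x560x3 uint8, red, green, blue); there is no depth.
- imaging.camera_params(name): a dict with "fx", "fy", "cx", "cy" (pixels), "dist" ([k1, k2, p1, p2, k3] as OpenCV has them; the pictures are not rectified), "T" (4x4, takes a point from camera to world coordinates); the wrist camera has in their place "hand_eye" (4x4, takes a point from camera to tool coordinates, whose origin is the TCP and whose axes are the flange's). Camera axes: x right, y down, z forward; pixel columns grow to the right and rows downward; lengths in m; the calibration is good to about 2 mm. A picture is of the moment at which its call begins: read the wrist's pose just before it. camera_params takes no time and is no camera call.
- hand_in(): hands the job in; it is judged then, once.
The state is a dict: "t": time; "q": joint angles; "qvel": joint speeds; "effort": joint torques, N m; "tool_pos": TCP position; "orientation": TCP orientation; "contact_force": force on the tool from outside, world axes, zero at the start; "wrist_torque": the same for the moment, N m; "opening": finger opening in m; "grip_force": force on a finger pad.
Only numpy, scipy, OpenCV 4.12 (cv2) and the standard library are available. Lean on these libraries where they do the work, as an engineer would, in place of code of your own. Each camera call takes 0.05 s, during which the arm holds its last target. There are 200 camera calls.

TASK

Pick the chocolate ball out of the sweets caddy, set it in the middle of the white dish on the wooden stand and let it go. Then lift the dish by its upright tab straight up about 10 cm, and only then turn it a quarter turn anticlockwise (seen from above) in place over its stand, level and with the ball centred, so the tab comes square to the next side of the stand, the one on the guest's (far) side. Finish still holding the dish there, level and still, and leave all other things where they are.

Things in the scene. Friction and masses are not known exactly. Their poses are not given: they have to be found in the camera images.
- choc_ball: hollow chocolate ball, dark brown, 44 mm diameter, about 35 g, loose; it starts in one of the three caddy compartments (any). It rolls; its body origin lies on its surface, so use point choc_ball_center
- choc_ball_center (a point): centre of the chocolate ball (22 mm above what it lies on). A light grip of about 20 N is enough
- caddy: fixed grey open sweets caddy, 120 x 330 x 27 mm outside (x, y, z), 5 mm walls and floor, two dividers 24 mm high across y making three compartments in a row along its y, each about 110 (x) x 103 (y) mm inside; one sweet near the middle of each compartment, within 10 mm. Origin under its centre, on the counter; the sweets lie 5 mm above it
- dish: round white dished plate, 128 mm across, about 0.18 kg, loose, standing on the wooden stand. Origin: centre of its underside; z up; its x axis points from the centre to the tab. Inside is a spherical hollow of radius 109 mm, 63 mm in radius, lowest point 8 mm above the origin, rim 28 mm above the origin. A bridge at rim height carries the tab outside the rim
- dish_tab (a point): grip point on the dish's upright flat tab, 95 mm from the dish's centre along dish +x and 65 mm above the dish's origin. The tab is 9 mm thick along dish x, 34 mm wide along dish y, from 20 to 86 mm above the dish's origin, all clear above 28 mm. Grip it across its 9 mm thickness (fingers closing along dish x), firmly, about 80 N, so that the dish does not sag
- stand: fixed square wooden block, 110 x 110 x 20 mm, under the dish. Origin: centre of its underside, on the counter. At the start the dish is centred on it and the tab points along stand +x (roughly to the robot's right, world -y); after the quarter turn anticlockwise the tab points along stand +y (world +x within about 0.5 rad, to the guest's side); go by the stand, not by world x
- square_sweet: square chocolate-brown block sweet, 44 x 44 x 40 mm, in another compartment of the caddy; origin under its centre; leave it there
- round_sweet: short chocolate-brown cylinder sweet, 48 mm across, 28 mm tall, flat top, in another compartment of the caddy; origin under its centre; leave it there
- drink_cup: bystander: filled drink cup with lid, 86 mm across, 151 mm tall; origin under its centre
- sugar_jar: bystander: glass sugar jar with steel cap, 68 mm across, 100 mm tall; origin under its centre
- milk_jug: bystander: dark steel jug with side handle, 76 mm across, 85 mm tall; origin under its centre
- spoon: bystander: steel spoon lying flat on the counter; origin near its middle
- lid_stack: bystander: low stack of cup lids, 86 mm across, 40 mm tall; origin under its centre
- tamper: bystander: steel coffee tamper, 54 mm across, 80 mm tall; origin under its centre
Mind the look-alikes: they are no part of the job. What is shaped like the choc_ball but blue or yellow is not meant. Of the things shaped like the stand, the wooden one is meant.

How it is judged:
On the way, in this order (a step that is already met when the one before it is completed fails the run):
1. the ball rests in the middle of the dish, let go, the dish still on its stand (horizontal distance between choc_ball_center and dish below 0.02 m and z of choc_ball_center in the frame of dish below 0.05 m and contact force between choc_ball and dish above 0.05 N and contact force between the fingers and choc_ball below 0.05 N and contact force between dish and stand above 0.3 N), for 0.2 s.
2. the dish is lifted clear of the stand by its tab, ball in it, not yet turned (z of dish in the frame of stand above 0.05 m and angle between the x axis of dish and the x axis of stand, either way round below 0.4 rad and horizontal distance between choc_ball_center and dish below 0.025 m and contact force between the fingers and dish above 2 N), for 0.1 s.
At the end, for the whole second after the job is handed in: The fingers hold the dish 60 to 220 mm over the stand, within 40 mm of its centre, turned a quarter turn anticlockwise within 0.2 rad, level within 0.12 rad, touching no stand; the ball lies free in it within 18 mm of the middle; both at rest (dish under 0.05, ball under 0.06 m/s) (z of dish in the frame of stand between 0.08 and 0.24 m and horizontal distance between dish and stand below 0.04 m and angle between the x axis of dish and the y axis of stand, either way round below 0.2 rad and y of dish_tab in the frame of stand above 0.05 m and angle between dish's own z axis and vertical below 0.12 rad and horizontal distance between choc_ball_center and dish below 0.018 m and z of choc_ball_center in the frame of dish below 0.05 m and contact force between choc_ball and dish above 0.05 N and contact force between the fingers and choc_ball below 0.05 N and contact force between the fingers and dish above 2 N and contact force between dish and stand below 0.1 N and linear speed of dish below 0.05 m/s and linear speed of choc_ball below 0.06 m/s); the arm keeps its last pose, push and grip.
It fails at once if the dish is tipped by more than 0.35 rad (angle between dish's own z axis and vertical above 0.35 rad).
It fails at once if the dish is off its stand without the ball lying within 30 mm of its middle (z of dish in the frame of stand above 0.04 m and horizontal distance between choc_ball_center and dish above 0.03 m).
It fails at once if a bystander or another sweet is moved by more than 40 mm (distance of any of square_sweet, round_sweet, drink_cup, sugar_jar, milk_jug, spoon, lid_stack, tamper from where it was at the start of the episode above 0.04 m).
It also fails if it takes over 64 s, if anything falls off the work surface, if the arm or the gripper's body presses on something with over 40 N, if the wrist force passes 120 N, or if a joint passes its speed limit or range.

## Working session

There is one attempt and no reset: what is moved stays moved. The work goes in short steps, Python scripts to look and compute and a tool call to move; the robot and the scene stay as the last step left them, time stands still between calls to the robot, and variables do not carry over. Pictures are saved under pics/ and viewed, at most 10 in all, crops included, and the job is handed in when it is done.

Besides the shell and the picture viewer there is one more tool, called after "Call:" as a command line: name --argument value ..., lists and objects as JSON in quotes. carry_out: Moves the arm, as the interface text tells. Its arguments: {"type":"object","properties":{"increments":{"type":"array"},"hand":{"type":"number"},"force":{"type":"number"}},"required":["increments"]}

```bash
mkdir -p pics; ls
python3 - <<'E'
from bench import readout, imaging, r
import cv2
for n in ["scene","side"]:
    cv2.imwrite(f"pics/{n}0.png",imaging.capture(n)[:,:,::-1])
    print(n,{k:(v if k!='T' else v) for k,v in imaging.camera_params(n).items()})
print(imaging.camera_params("wrist")); print(r.pinch_z, readout.sense())
E
```

```text
pics
scene {'fx': 392.26281313800024, 'fy': 392.26281313800024, 'cx': 273.41904597000763, 'cy': 208.32761614766505, 'dist': array([-0.02123471,  0.        ,  0.        ,  0.        ,  0.        ]), 'T': array([[ 0.74049125,  0.4481409 , -0.50084173,  1.09763232],
       [ 0.67191293, -0.47775044,  0.56593952, -0.62604363],
       [ 0.01434329, -0.75559529, -0.65488169,  0.80979396],
       [ 0.        ,  0.        ,  0.        ,  1.        ]])}
side {'fx': 418.34869328412145, 'fy': 418.34869328412145, 'cx': 284.49510504752567, 'cy': 204.07070925803637, 'dist': array([-0.03992838,  0.        ,  0.        ,  0.        ,  0.        ]), 'T': array([[-0.78337321, -0.2982432 ,  0.54532321, -0.16387078],
       [-0.62154976,  0.37374844, -0.68846786,  0.89465153],
       [ 0.00151715, -0.87827279, -0.47815751,  0.69415188],
       [ 0.        ,  0.        ,  0.        ,  1.        ]])}
{'fx': 345.8439800133651, 'fy': 345.8439800133651, 'cx': 274.91546773756704, 'cy': 208.94350255201675, 'dist': array([0.02084375, 0.        , 0.        , 0.        , 0.        ]), 'hand_eye': array([[-3.53024
[... 328 characters left out ...]
0187 {'t': 0.1, 'q': array([-1.33251361e+00,  3.07471153e-01,  1.50753331e+00,  1.35670084e-06,
        1.32843199e+00, -7.34830140e-02]), 'qvel': array([-0.00020951, -0.00151271, -0.00340773,  0.00010143, -0.00190569,
        0.00111052]), 'effort': array([ 4.66116326e-04, -4.58528495e+01, -2.52608496e+01, -1.73681502e-05,
        5.55820719e-03, -1.39878125e-05]), 'tool_pos': array([ 0.17621186, -0.54666847,  0.23049222]), 'orientation': array([ 9.87874455e-01,  1.55252092e-01, -7.52222475e-05, -9.18825014e-04]), 'contact_force': array([ 0.27755961,  0.62366654, -0.35118012]), 'wrist_torque': array([ 0.04342101, -0.01350378, -0.00989225]), 'grip_force': 0.0, 'opening': 0.08559674937844566}
```

View pics/scene0.png

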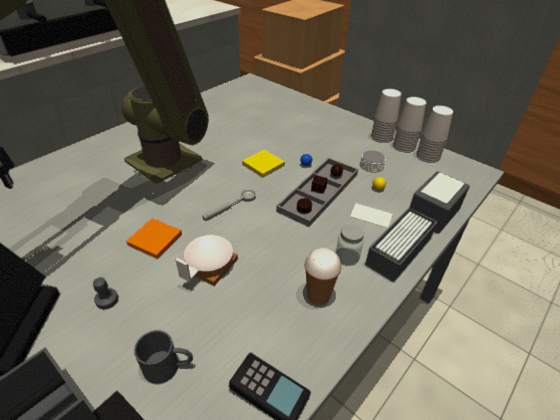

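View pics/side0.png

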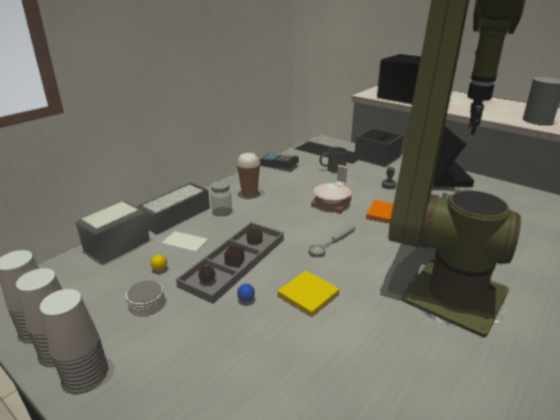

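In the scene view the caddy holds three brown sweets, at (336,170), (319,184) and (304,205). The look-alike balls are blue (306,159) and yellow (380,184). The wooden stand is at (215,262), under the dish; the orange pad (154,237) and yellow pad (264,162) are look-alikes. The tab is at (184,268). Next I'll take a close crop to choose the ball.

Run:
```python
import cv2,numpy as np
a=cv2.imread("pics/scene0.png"); b=cv2.imread("pics/side0.png")
def c(i,x,y,w,h,s): return cv2.resize(i[y:y+h,x:x+w],(w*s,h*s),interpolation=cv2.INTER_CUBIC)
g=lambda i: np.clip(255*(i/255.)**.7,0,255).astype(np.uint8)
A=c(a,275,150,90,75,4);B=c(b,175,215,115,75,4);C=c(a,165,225,90,70,4);D=c(b,300,155,90,70,4)
o=np.zeros((600,800,3),np.uint8);o[:300,:360]=A;o[:300,360:800]=B[:,:440];o[310:590,:360]=C;o[310:590,360:720]=D
cv2.imwrite("pics/crop1.png",g(o))
```

```text
(no output)
```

View pics/crop1.png

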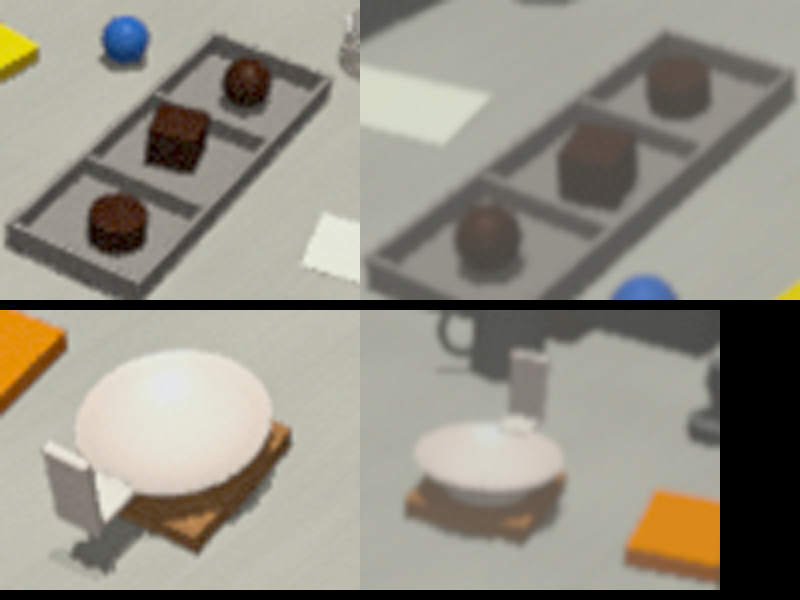

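The ball is in the far-left compartment: scene (336.7,170.5), side (206.7,274.5). The block is in the middle and the cylinder is nearest the dish. Next I'll triangulate.

```bash
cat > h.py <<'E'
import numpy as np,cv2
from scipy.spatial.transform import Rotation as R
from bench import imaging,readout
P={n:imaging.camera_params(n) for n in ["scene","side","wrist"]}
def K(p): return np.array([[p['fx'],0,p['cx']],[0,p['fy'],p['cy']],[0,0,1]])
def toolT(s=None):
    s=s or readout.sense(); T=np.eye(4);T[:3,:3]=R.from_quat(s['orientation']).as_matrix();T[:3,3]=s['tool_pos'];return T
def ray(n,uv,T=None):
    p=P[n]; T=p['T'] if n!='wrist' else T@p['hand_eye']
    d=cv2.undistortPoints(np.array([[uv]],float),K(p),p['dist'])[0,0]
    d=T[:3,:3]@np.r_[d,1]; return T[:3,3],d
def onz(n,uv,z,T=None):
    o,d=ray(n,uv,T); return o+d*(z-o[2])/d[2]
def tri(rs):
    A=0;b=0
    for o,d in rs:
        d=d/np.linalg.norm(d);M=np.eye(3)-np.outer(d,d);A=A+M;b=b+M@o
    return np.linalg.solve(A,b)
def proj(n,X,T=None):
    p=P[n]; T=p['T'] if n!='wrist' else T@p['hand_eye']; Ti=np.linalg.inv(T)
    return cv2.projectPoints(np.atleast_2d(X).astype(float),cv2.Rodrigues(Ti[:3,:3])[0],Ti[:3,3],K(p),p['dist'])[0][:,0]
E
python3 - <<'E'
from h import *
np.set_printoptions(precision=4,suppress=True)
sc=lambda x,y:(165+x/4,225+(y-310)/4); sd=lambda x,y:(300+(x-360)/4,155+(y-310)/4)
print("ball",tri([ray("scene",(336.7,170.5)),ray("side",(206.7,274.5))]),onz("scene",(336.7,170.5),.027),onz("side",(206.7,274.5),.027))
print("rim c",onz("scene",sc(174,422),.048),onz("side",sd(489,458),.048))
for u in [(45,443),(92,465)]: print("tabtop sc",onz("scene",sc(*u),.106))
for u in [(512,349),(550,351)]: print("tabtop sd",onz("side",sd(*u),.106))
for u in [(290,428),(196,533)]: print("stand sc",onz("scene",sc(*u),.02))
for u in [(407,497),(526,522),(565,475)]: print("stand sd",onz("side",sd(*u),.02))
a=lambda x,y:(275+x/4,150+y/4)
for u in [(215,37),(330,78),(8,228),(137,285)]: print("caddy",onz("scene",a(*u),.027))
for n,u in dict(cup=(320,300),jar=(350,258),tamper=(106,302),jug=(160,372),lid=(373,166)).items(): print(n,onz("scene",u,0)[:2])
E
```

```text
ball [0.5219 0.3501 0.0241] [0.5243 0.347  0.027 ] [0.5186 0.3522 0.027 ]
rim c [ 0.511  -0.2159  0.048 ] [ 0.4992 -0.2049  0.048 ]
tabtop sc [ 0.5126 -0.3106  0.106 ]
tabtop sc [ 0.5466 -0.3023  0.106 ]
tabtop sd [ 0.54   -0.3003  0.106 ]
tabtop sd [ 0.5112 -0.3177  0.106 ]
stand sc [ 0.5508 -0.1511  0.02  ]
stand sc [ 0.5719 -0.2536  0.02  ]
stand sd [ 0.5427 -0.1469  0.02  ]
stand sd [ 0.4402 -0.1726  0.02  ]
stand sd [ 0.4581 -0.2663  0.02  ]
caddy [0.4632 0.3844 0.027 ]
caddy [0.5734 0.4017 0.027 ]
caddy [0.5028 0.0625 0.027 ]
caddy [0.6149 0.0796 0.027 ]
cup [ 0.7972 -0.105 ]
jar [0.7736 0.0634]
tamper [ 0.4142 -0.4693]
jug [ 0.6595 -0.4849]
lid [0.5844 0.4949]
```

Call:
carry_out --increments '[0.8,-0.46,-0.06,0,0,0,0.8,-0.46,-0.06,0,0,0,0.8,-0.46,-0.06,0,0,0,0.8,-0.46,-0.06,0,0,0,0.8,-0.46,-0.06,0,0,0,0.8,-0.46,-0.06,0,0,0,0.8,-0.46,-0.06,0,0,0]' --hand 0.35

```text
t: 0.68
tool_pos: [0.3339, -0.3725, 0.2464]
orientation: [0.988, 0.158, 0.001, -0.001]
contact_force: [-0.5, -0.9, -0.5]
opening: 0.0576
grip_force: 0.0
```

Call:
carry_out --increments '[0.73,-0.45,-0.06,0,0,0,0.73,-0.45,-0.06,0,0,0,0.73,-0.45,-0.06,0,0,0,0.73,-0.45,-0.06,0,0,0,0.73,-0.45,-0.06,0,0,0,0.73,-0.45,-0.06,0,0,0,0.73,-0.45,-0.06,0,0,0,0.73,-0.45,-0.06,0,0,0,0.73,-0.45,-0.06,0,0,0]'

```text
t: 1.43
tool_pos: [0.4695, -0.2145, 0.2609]
orientation: [0.988, 0.155, -0.001, 0.0]
contact_force: [0.0, 0.4, -0.2]
opening: 0.0579
grip_force: 0.0
```

Run:
```python
from h import *
np.set_printoptions(precision=4,suppress=True)
s=readout.sense(); np.save("T1.npy",toolT(s)); im=imaging.capture("wrist"); cv2.imwrite("pics/w1.png",im[:,:,::-1]); print(s['t'],s['tool_pos'],s['q'],s['opening'],s['contact_force'])
```

```text
1.4333 [ 0.4695 -0.2145  0.2609] [-0.5097  0.2027  1.5775 -0.001   1.3626  0.7506] 0.05790479483216516 [ 0.0258  0.3555 -0.1688]
```

View pics/w1.png

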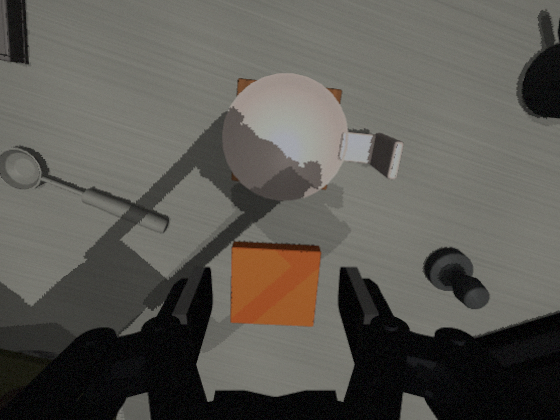

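The wrist view shows the rim circle centred near (285.5,136.5), the top edge of the tab from about (401,141) to (393,178), and stand corners at (238,79) and (341,90). I'll fit a dish and stand model to these.

Run:
```python
from h import *
from scipy.optimize import least_squares
np.set_printoptions(precision=4,suppress=True)
T=np.load("T1.npy"); im=cv2.imread("pics/w1.png")
o=onz("wrist",(285.5,136.5),.048,T);print("c",o)
for u in [(402,141),(394,178)]: print("tab",onz("wrist",u,.106,T))
for u in [(238,79),(341,90)]: print("st",onz("wrist",u,.02,T))
th=np.linspace(0,2*np.pi,80)
rim=o+.064*np.c_[np.cos(th),np.sin(th),0*th]
q=proj("wrist",rim,T);print(q.min(0),q.max(0))
big=cv2.resize(im[60:215,200:425],None,fx=3.4,fy=3.4,interpolation=cv2.INTER_CUBIC)
c0=o[:2];ya=-1.36
def dr(c,ya,col):
    ex=np.array([np.cos(ya),np.sin(ya)]);ey=np.array([-ex[1],ex[0]])
    P=lambda a,b,z:np.r_[c+a*ex+b*ey,z]
    for pts in [[P(.055*a,.055*b,.02) for a,b in[(1,1),(-1,1),(-1,-1),(1,-1)]],[P(.095+.0045*a,.017*b,.106) for a,b in[(1,1),(-1,1),(-1,-1),(1,-1)]],[P(.064*np.cos(t),.064*np.sin(t),.048) for t in th]]:
        p=(proj("wrist",np.array(pts),T)-[200,60])*3.4
        cv2.polylines(big,[p.round().astype(int)],True,col,1)
dr(c0,ya,(0,255,0))
cv2.imwrite("pics/fit.png",big)
```

```text
c [ 0.5098 -0.2128  0.048 ]
tab [ 0.5427 -0.3048  0.106 ]
tab [ 0.511  -0.3117  0.106 ]
st [ 0.5474 -0.1492  0.02  ]
st [ 0.5699 -0.255   0.02  ]
[222.4473  68.3194] [348.6987 196.7457]
```

View pics/fit.png

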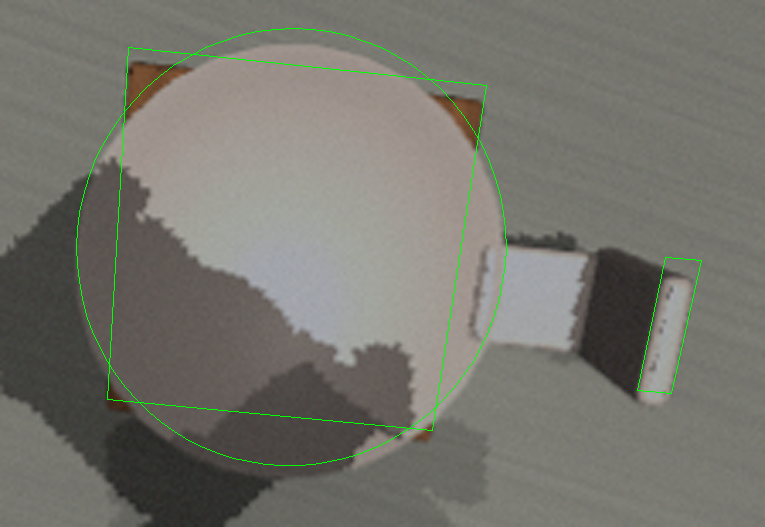

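The overlay is shifted about 3.6 mm along tool x, so the dish centre is about (0.506,-0.214) and the dish x yaw about -1.36. Now heading to the ball.

Call:
carry_out --increments '[0.45,-0.76,0.04,0,0,-0.24,0.45,-0.76,0.04,0,0,-0.24,0.45,-0.76,0.04,0,0,-0.24,0.45,-0.76,0.04,0,0,-0.24,0.45,-0.76,0.04,0,0,-0.24,0.45,-0.76,0.04,0,0,-0.24,0.45,-0.76,0.04,0,0,-0.24]'

```text
t: 2.07
tool_pos: [0.5195, 0.0035, 0.251]
orientation: [0.86, 0.511, 0.0, -0.001]
contact_force: [-0.2, 0.5, 0.6]
opening: 0.0578
grip_force: 0.0
```

```bash
cat >> h.py <<'E'
def go(pos,yaw,T=None):
    "shares from current pose to pos with tool y at world yaw, pointing down"
    T=toolT() if T is None else T
    y=np.array([np.cos(yaw),np.sin(yaw),0]);z=np.array([0,0,-1.]);G=np.c_[np.cross(y,z),y,z]
    return np.r_[T[:3,:3].T@(np.array(pos)-T[:3,3])/.25, R.from_matrix(T[:3,:3].T@G).as_rotvec()/np.pi].round(3)
E
python3 -c "
from h import *
s=readout.sense();print(s['t'],s['tool_pos'],s['q'],go((.52,.23,.22),.156),go((.51,.30,.22),.156))"
```

```text
2.0667 [0.5194561  0.00351208 0.25098254] [-7.52423169e-02  2.14152792e-01  1.58782510e+00  9.69525659e-04
  1.34006679e+00  4.23689367e-01] [ 0.796 -0.432  0.125 -0.    -0.    -0.209] [ 1.023 -0.601  0.125 -0.    -0.    -0.209]
```

Call:
carry_out --increments '[0.98,-0.57,0.125,0,0,-0.21,0.98,-0.57,0.125,0,0,-0.21,0.98,-0.57,0.125,0,0,-0.21,0.98,-0.57,0.125,0,0,-0.21,0.98,-0.57,0.125,0,0,-0.21,0.98,-0.57,0.125,0,0,-0.21,0.98,-0.57,0.125,0,0,-0.21,0.98,-0.57,0.125,0,0,-0.21,0.98,-0.57,0.125,0,0,-0.21,0.98,-0.57,0.125,0,0,-0.21]'

```text
t: 2.9
tool_pos: [0.5137, 0.283, 0.2198]
orientation: [0.651, 0.759, -0.001, 0.0]
contact_force: [0.8, -0.7, -0.1]
opening: 0.0578
grip_force: 0.0
```

Run:
```python
from h import *
np.set_printoptions(precision=4,suppress=True)
s=readout.sense(); np.save("T2.npy",toolT(s)); im=imaging.capture("wrist")[:,:,::-1]; 
im=np.clip(255*(im/255.)**.6,0,255).astype(np.uint8);cv2.imwrite("pics/w2.png",im); print(s['t'],s['tool_pos'],s['q'],s['opening'],s['contact_force'])
print(proj("wrist",[[.5219,.3501,.027]],toolT(s)))
```

```text
2.9 [0.5137 0.283  0.2198] [ 0.4324  0.3322  1.498  -0.0014  1.3126  0.281 ] 0.057820716784462406 [ 0.7765 -0.6519 -0.0723]
[[294.6738 110.8299]]
```

View pics/w2.png

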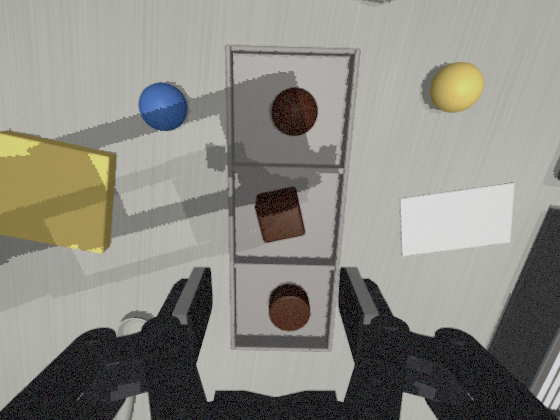

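The wrist view shows the ball at (294.5,111), within a pixel of the projected estimate, with free floor on both sides of it. Now descending.

```bash
python3 -c "
from h import *
for z in (.09,.016): print(go((.522,.350,z),.156))"
```

```text
[ 0.261  0.073  0.52  -0.     0.    -0.001]
[ 0.262  0.074  0.816 -0.     0.    -0.001]
```

Call:
carry_out --increments '[0.26,0.073,0.3,0,0,0,0.26,0.073,0.45,0,0,0,0.26,0.073,0.52,0,0,0,0.262,0.074,0.56,0,0,0,0.262,0.074,0.62,0,0,0,0.262,0.074,0.68,0,0,0,0.262,0.074,0.73,0,0,0,0.262,0.074,0.78,0,0,0,0.262,0.074,0.8,0,0,0,0.262,0.074,0.816,0,0,0,0.262,0.074,0.816,0,0,0]'

```text
t: 3.87
tool_pos: [0.5218, 0.3514, 0.0158]
orientation: [0.651, 0.759, -0.0, -0.0]
contact_force: [0.4, -0.3, -0.4]
opening: 0.0575
grip_force: 0.0
```

Call:
carry_out --increments '[0,0,0,0,0,0,0,0,0,0,0,0,0,0,0,0,0,0,0,0,0,0,0,0,0,0,0,0,0,0,0,0,0,0,0,0]' --hand -0.3 --force 20

```text
t: 4.37
tool_pos: [0.5221, 0.3532, 0.0169]
orientation: [0.65, 0.76, 0.001, 0.0]
contact_force: [0.4, -0.7, 4.3]
opening: 0.0427
grip_force: 20.6
```

Call:
carry_out --increments '[0,0,-0.02,0,0,0,0,0,-0.06,0,0,0,0,0,-0.12,0,0,0,0,0,-0.22,0,0,0,0,0,-0.34,0,0,0,0,0,-0.46,0,0,0,0,0,-0.58,0,0,0,0,0,-0.7,0,0,0,0,0,-0.78,0,0,0,0,0,-0.78,0,0,0]'

```text
t: 5.2
tool_pos: [0.5239, 0.3546, 0.2175]
orientation: [0.65, 0.76, 0.005, 0.002]
contact_force: [-0.4, 0.5, 0.6]
opening: 0.0427
grip_force: 20.5
```

Run:
```python
from h import *
np.set_printoptions(precision=4,suppress=True)
s=readout.sense(); T=toolT(s); a=imaging.capture("wrist")[:,:,::-1];b=imaging.capture("scene")[:,:,::-1]
print(s['t'],s['tool_pos'],s['opening'],s['grip_force'],proj("scene",T[:3,3]+[0,0,.01]),proj("wrist",T[:3,3]+[0,0,.01],T))
u,v=proj("scene",T[:3,3])[0].astype(int)
B=cv2.resize(b[v-40:v+40,u-40:u+40],(420,420),interpolation=cv2.INTER_CUBIC)
A=cv2.resize(a[210:420,140:400],None,fx=1.45,fy=2,interpolation=cv2.INTER_CUBIC)
o=np.hstack([A,B]);cv2.imwrite("pics/w3.png",np.clip(255*(o/255.)**.5,0,255).astype(np.uint8));print(o.shape)
print(go((.52,.15,.22),-.6),go((.52,.15,.22),-.6))
```

```text
5.2 [0.5239 0.3546 0.2175] 0.04274966393532667 20.46403795480728 [[345.65   116.9275]] [[275.3062 288.5139]]
(420, 797, 3)
[-0.802 -0.131 -0.032  0.001 -0.001  0.24 ] [-0.802 -0.131 -0.032  0.001 -0.001  0.24 ]
```

View pics/w3.png

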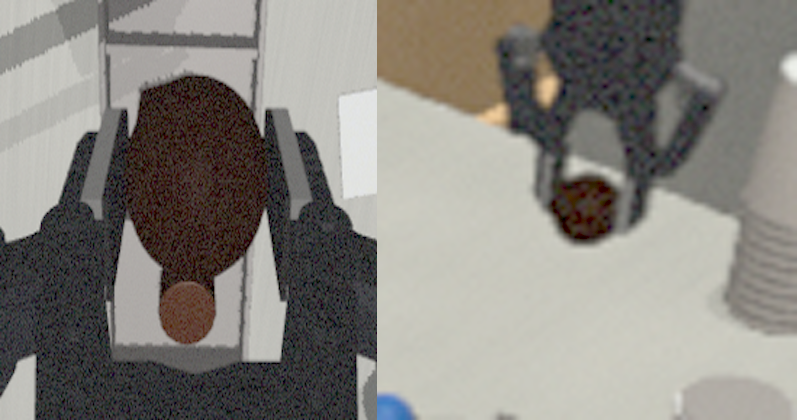

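The ball is held between the pads, at scene ≈(344.6,119) and wrist ≈(275.5,297.5). I'll triangulate its offset from the TCP.

Run:
```python
from h import *
np.set_printoptions(precision=4,suppress=True)
s=readout.sense(); T=toolT(s)
u,v=proj("scene",T[:3,3])[0].astype(int); bu=(u-40+208.5/5.25,v-40+210/5.25); print(u,v,bu)
w=(140+197/1.45-.3,210+175/2)
X=tri([ray("scene",bu),ray("wrist",w,T)]); print(X, T[:3,:3].T@(X-T[:3,3]))
for dz in(0,.005,.01): 
    Y=onz("wrist",w,T[2,3]+dz,T); print(dz,T[:3,:3].T@(Y-T[:3,3]))
# measured blob
for n in ("wrist",):
    im=imaging.capture(n).astype(int); m=((im[...,0]>im[...,2]*1.6+4)&(im[...,0]<90)).astype(np.uint8); m=cv2.morphologyEx(m,cv2.MORPH_CLOSE,np.ones((9,9)));m=cv2.morphologyEx(m,cv2.MORPH_OPEN,np.ones((9,9)))
    k,l,st,ce=cv2.connectedComponentsWithStats(m); print(st[1:],ce[1:])
```

```text
344 121 (np.float64(343.7142857142857), np.float64(121.0))
[0.5236 0.3456 0.217 ] [-0.0077  0.0009 -0.0047]
0 [-0.0111  0.0002 -0.    ]
0.005 [-0.0078  0.0002 -0.005 ]
0.01 [-0.0046  0.0002 -0.01  ]
[[ 223  248  107  135 9346]
 [   0  258    5    9   45]] [[275.1249 306.5333]
 [  2.     262.    ]]
```

Run:
```python
from h import *
np.set_printoptions(precision=4,suppress=True)
s=readout.sense(); T=toolT(s); rs=[]
for n in ("scene","side"):
    im=imaging.capture(n).astype(int); u,v=proj(n,T[:3,3]+[0,0,.005])[0].round().astype(int)
    c=im[v-16:v+17,u-16:u+17]; m=((c[...,0]-c[...,2]>6)&(c.sum(2)<170)).astype(np.uint8)
    m=cv2.morphologyEx(m,cv2.MORPH_CLOSE,np.ones((3,3)))
    k,l,st,ce=cv2.connectedComponentsWithStats(m); i=1+np.argmax(st[1:,4]); print(n,(u,v),st[i],ce[i])
    for row in m[::2]: print(''.join('.#'[x] for x in row))
    rs.append(ray(n,(u-16+st[i,0]+st[i,2]/2-.5,v-16+st[i,1]+st[i,3]/2-.5)))
X=tri(rs);print(X,T[:3,:3].T@(X-T[:3,3]))
```

```text
scene (np.int64(344), np.int64(120)) [  9   9  13  14 138] [15.1449 15.1957]
.....................#...........
.................................
.................................
......................#..........
.................................
............########.............
.........#############...........
.........#############...........
..........###########............
..........###########............
............#########............
...............##................
.................................
.................................
.................................
.................................
.................................
side (np.int64(199), np.int64(210)) [  7   6  13  17 163] [13.773  14.2393]
.................................
.................................
.................................
..............###................
..........#########..............
.........##########..............
.......############..............
........###########..............
........############.............
.........###########.............
..........##########.............
...............####..............
.................................
.................................
.................................
.................................
.................................
[0.5214 0.3539 0.2194] [ 0.0012  0.0009 -0.0087]
```

```bash
python3 -c "
from h import *
print(go((.535,.13,.20),-.5))"
```

```text
[-0.887 -0.078  0.039 -0.001  0.001  0.208]
```

Call:
carry_out --increments '[-0.04,0,0,0,0,0.01,-0.12,-0.01,0,0,0,0.03,-0.24,-0.02,0.01,0,0,0.055,-0.36,-0.03,0.02,0,0,0.085,-0.48,-0.04,0.02,0,0,0.115,-0.6,-0.05,0.03,0,0,0.14,-0.71,-0.06,0.03,0,0,0.165,-0.8,-0.07,0.04,0,0,0.19,-0.86,-0.075,0.04,0,0,0.2,-0.885,-0.08,0.04,0,0,0.21,-0.885,-0.08,0.04,0,0,0.21]'

```text
t: 6.37
tool_pos: [0.5351, 0.1293, 0.2001]
orientation: [0.862, 0.506, -0.001, -0.0]
contact_force: [-0.0, 0.9, -0.5]
opening: 0.0426
grip_force: 20.5
```

```bash
python3 -c "
from h import *
s=readout.sense();print(s['tool_pos'],s['opening'],go((.52,-.07,.18),-1.36))"
```

```text
[0.53510217 0.12927329 0.20008017] 0.04259707441552044 [-0.725  0.336  0.081 -0.     0.001  0.271]
```

Call:
carry_out --increments '[-0.04,0.02,0,0,0,0.015,-0.12,0.06,0.01,0,0,0.045,-0.22,0.1,0.02,0,0,0.08,-0.32,0.15,0.03,0,0,0.115,-0.42,0.2,0.05,0,0,0.15,-0.52,0.24,0.06,0,0,0.185,-0.61,0.28,0.07,0,0,0.22,-0.68,0.315,0.08,0,0,0.25,-0.72,0.335,0.08,0,0,0.27,-0.725,0.336,0.08,0,0,0.271,-0.725,0.336,0.08,0,0,0.271]'

```text
t: 7.28
tool_pos: [0.5216, -0.0677, 0.1808]
orientation: [0.994, 0.108, -0.0, -0.0]
contact_force: [-0.1, 1.0, -0.1]
opening: 0.0424
grip_force: 20.5
```

```bash
python3 -c "
from h import *
s=readout.sense();print(s['tool_pos'],s['opening'],go((.51,-.213,.10),-1.36),go((.51,-.213,.0425),-1.36))"
```

```text
[ 0.52160924 -0.06768008  0.18075178] 0.04236116242644197 [-0.17   0.558  0.323 -0.     0.     0.001] [-0.169  0.558  0.553 -0.     0.     0.001]
```

Call:
carry_out --increments '[-0.01,0.03,0.01,0,0,0,-0.03,0.1,0.05,0,0,0,-0.06,0.2,0.1,0,0,0,-0.09,0.3,0.17,0,0,0,-0.12,0.4,0.23,0,0,0,-0.15,0.49,0.29,0,0,0,-0.165,0.545,0.315,0,0,0,-0.17,0.558,0.323,0,0,0,-0.17,0.558,0.323,0,0,0]'

```text
t: 8.03
tool_pos: [0.5097, -0.2134, 0.0999]
orientation: [0.994, 0.107, -0.0, -0.0]
contact_force: [0.3, 0.5, 0.4]
opening: 0.0433
grip_force: 20.5
```

Run:
```python
from h import *
np.set_printoptions(precision=4,suppress=True)
s=readout.sense(); T=toolT(s); a=imaging.capture("wrist")[:,:,::-1];b=imaging.capture("side")[:,:,::-1]
print(s['t'],s['tool_pos'],s['opening'],s['grip_force'])
u,v=proj("side",T[:3,3])[0].astype(int);print(u,v)
B=cv2.resize(b[v-30:v+50,u-40:u+40],(420,420),interpolation=cv2.INTER_CUBIC)
A=cv2.resize(a[210:420,180:370],(380,420),interpolation=cv2.INTER_CUBIC)
o=np.hstack([A,B]);cv2.imwrite("pics/w4.png",np.clip(255*(o/255.)**.5,0,255).astype(np.uint8))
for dz in (0,.005,.01): print(dz,[proj("wrist",T[:3,3]+T[:3,:3]@[x,0,-dz],T)[0] for x in (0,-.005)])
```

```text
8.0333 [ 0.5097 -0.2134  0.0999] 0.043268359512697405 20.475406050682068
331 176
0 [array([274.5582, 277.234 ]), array([274.5654, 286.5178])]
0.005 [array([274.5374, 282.8151]), array([274.5449, 292.3211])]
0.01 [array([274.5153, 288.7424]), array([274.5233, 298.4811])]
```

View pics/w4.png

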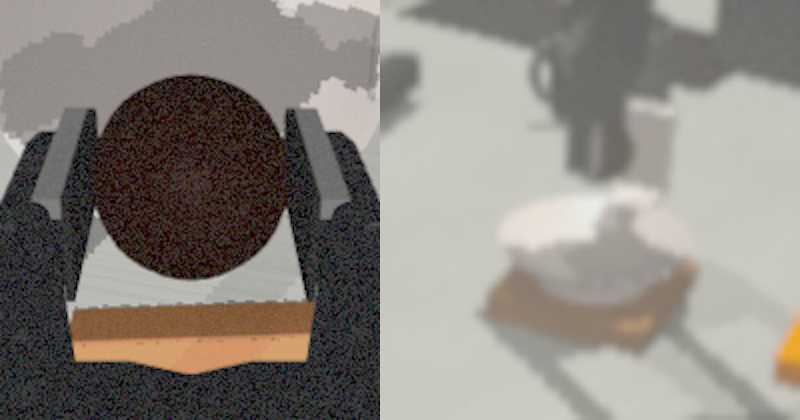

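The ball is still centred in the grip, with the wrist position unchanged at (275,298.7), and it is above the dish. I'll lower it and release.

Call:
carry_out --increments '[0,0,0.04,0,0,0,0,0,0.09,0,0,0,0,0,0.14,0,0,0,0,0,0.18,0,0,0,0,0,0.205,0,0,0,0,0,0.22,0,0,0,0,0,0.23,0,0,0,0,0,0.23,0,0,0,0,0,0.23,0,0,0]'

```text
t: 8.88
tool_pos: [0.51, -0.2135, 0.0431]
orientation: [0.994, 0.107, 0.0, 0.0]
contact_force: [0.3, 0.1, -0.2]
opening: 0.0426
grip_force: 20.5
```

Call:
carry_out --increments '[0,0,0.008,0,0,0,0,0,0.008,0,0,0,0,0,0.008,0,0,0]'

```text
t: 9.13
tool_pos: [0.5099, -0.2136, 0.041]
orientation: [0.994, 0.107, 0.0, 0.0]
contact_force: [-0.0, 0.1, -0.7]
opening: 0.0425
grip_force: 20.5
```

Call:
carry_out --increments '[0,0,0,0,0,0,0,0,0,0,0,0,0,0,0,0,0,0,0,0,0,0,0,0,0,0,0,0,0,0,0,0,0,0,0,0]' --hand 0.35

```text
t: 9.63
tool_pos: [0.5097, -0.2135, 0.0408]
orientation: [0.994, 0.107, -0.0, 0.0]
contact_force: [-0.3, 0.0, 0.8]
opening: 0.0576
grip_force: 0.0
```

Call:
carry_out --increments '[0,0,-0.02,0,0,0,0,0,-0.06,0,0,0,0,0,-0.12,0,0,0,0,0,-0.2,0,0,0,0,0,-0.3,0,0,0,0,0,-0.4,0,0,0,0,0,-0.5,0,0,0,0,0,-0.6,0,0,0,0,0,-0.68,0,0,0,0,0,-0.68,0,0,0]'

```text
t: 10.47
tool_pos: [0.5125, -0.2148, 0.2167]
orientation: [0.994, 0.107, 0.004, 0.003]
contact_force: [1.0, -0.7, 1.2]
opening: 0.058
grip_force: 0.0
```

Run:
```python
from h import *
np.set_printoptions(precision=4,suppress=True)
s=readout.sense(); T=toolT(s); np.save("T5.npy",T);a=imaging.capture("wrist")[:,:,::-1]
print(s['t'],s['tool_pos'],s['opening'])
print(proj("wrist",[[.506,-.214,.05],[.506,-.214,.048],[.526,-.307,.106]],T))
a=np.clip(255*(a/255.)**.6,0,255).astype(np.uint8)
a=cv2.resize(a[20:320,150:520],None,fx=2,fy=2,interpolation=cv2.INTER_CUBIC)
c=np.array([.506,-.214]);ya=-1.36;th=np.linspace(0,2*np.pi,80)
ex=np.array([np.cos(ya),np.sin(ya)]);ey=np.array([-ex[1],ex[0]])
P=lambda x,b,z:np.r_[c+x*ex+b*ey,z]
for pts in [[P(.055*i,.055*j,.02) for i,j in[(1,1),(-1,1),(-1,-1),(1,-1)]],[P(.095+.0045*i,.017*j,.106) for i,j in[(1,1),(-1,1),(-1,-1),(1,-1)]],[P(.064*np.cos(t),.064*np.sin(t),.048) for t in th]]:
    cv2.polylines(a,[((proj("wrist",np.array(pts),T)-[150,20])*2).round().astype(int)],True,(0,255,0),1)
cv2.imwrite("pics/w5.png",a)
```

```text
10.4667 [ 0.5125 -0.2148  0.2167] 0.05795700891779236
[[271.4053 193.3589]
 [271.4138 192.7779]
 [392.9106 212.9873]]
```

View pics/w5.png

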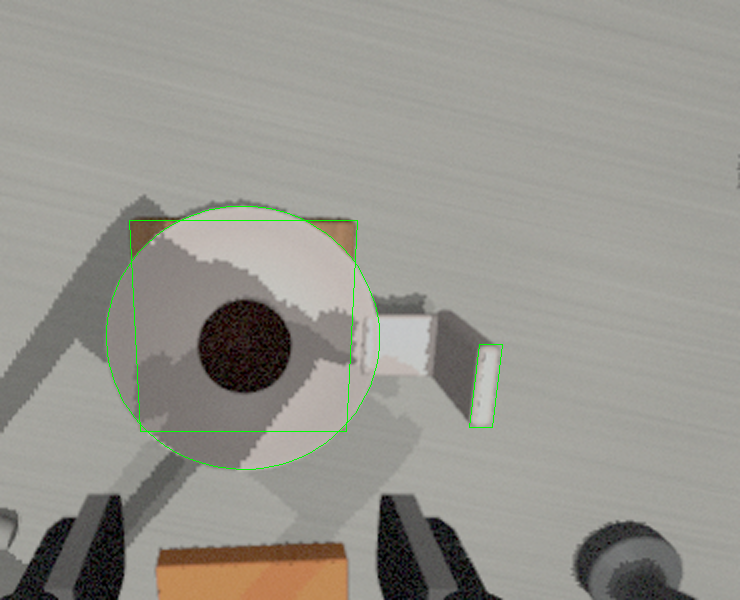

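The model overlay fits closely. The ball rests at (272,193), and the predicted dish centre was (271.4,193.4). Now to the tab.

```bash
python3 -c "
from h import *
print(go((.526,-.307,.14),-1.36))"
```

```text
[-0.024  0.373  0.299  0.001 -0.002  0.001]
```

Call:
carry_out --increments '[-0.01,0.12,0,0,0,0,-0.02,0.25,0.05,0,0,0,-0.024,0.36,0.14,0,0,0,-0.024,0.373,0.25,0,0,0,-0.024,0.373,0.3,0.001,-0.002,0,-0.024,0.373,0.3,0.001,-0.002,0,-0.024,0.373,0.3,0.001,-0.002,0,-0.024,0.373,0.3,0.001,-0.002,0]' --hand -0.15

```text
t: 11.18
tool_pos: [0.524, -0.3051, 0.1365]
orientation: [0.994, 0.107, -0.003, -0.001]
contact_force: [0.1, -0.0, -0.7]
opening: 0.0364
grip_force: 0.0
```

```bash
python3 -c "
from h import *
s=readout.sense();T=toolT(s);print(s['tool_pos'],s['opening'],T[:3,2],go((.526,-.307,.0663),-1.36))
a=imaging.capture('wrist')[:,:,::-1];cv2.imwrite('pics/w6.png',np.clip(255*(a/255.)**.6,0,255).astype(np.uint8))"
```

```text
[ 0.52404676 -0.30511006  0.13652373] 0.036365222381811335 [-0.00642061  0.00174059 -0.99997787] [ 0.008  0.01   0.281 -0.001  0.002  0.001]
```

View pics/w6.png

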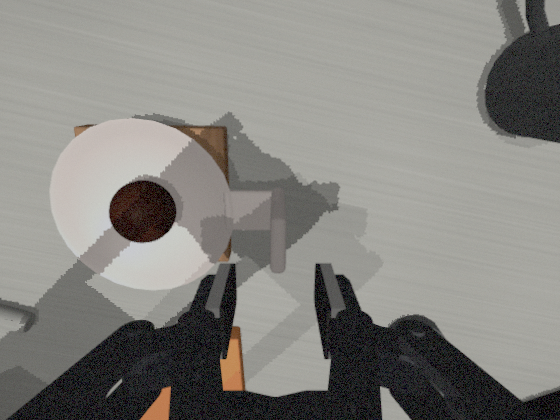

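The tab sits between the pads: tab at x≈279, finger midpoint at 276. Descending and gripping.

Call:
carry_out --increments '[0.008,0.01,0.04,-0.001,0.002,0,0.008,0.01,0.1,-0.001,0.002,0,0.008,0.01,0.16,-0.001,0.002,0,0.008,0.01,0.21,-0.001,0.002,0,0.008,0.01,0.25,-0.001,0.002,0,0.008,0.01,0.27,-0.001,0.002,0,0.008,0.01,0.281,-0.001,0.002,0,0.008,0.01,0.281,-0.001,0.002,0,0.008,0.01,0.281,-0.001,0.002,0]'

```text
t: 11.98
tool_pos: [0.5262, -0.3079, 0.0663]
orientation: [0.994, 0.107, 0.0, 0.0]
contact_force: [0.2, 0.0, 0.5]
opening: 0.0362
grip_force: 0.0
```

```bash
python3 -c "
from h import *
s=readout.sense();T=toolT(s);print(s['tool_pos'],s['opening'],T[:3,2],s['contact_force'],go((.526,-.307,.0663),-1.36))"
```

```text
[ 0.5262373  -0.30793722  0.06626172] 0.03624853113179077 [ 1.03946444e-03 -6.99283376e-04 -9.99999215e-01] [0.19372443 0.02089526 0.54869964] [-0.    -0.004 -0.     0.    -0.     0.001]
```

Call:
carry_out --increments '[0,-0.003,0,0,0,0,0,-0.003,0,0,0,0,0,-0.003,0,0,0,0,0,-0.003,0,0,0,0]' --hand -0.7

```text
t: 12.32
tool_pos: [0.5257, -0.3071, 0.0659]
orientation: [0.994, 0.107, 0.0, 0.0]
contact_force: [0.3, -0.4, 0.2]
opening: 0.013
grip_force: 0.0
```

Call:
carry_out --increments '[0,0,0,0,0,0,0,0,0,0,0,0,0,0,0,0,0,0,0,0,0,0,0,0,0,0,0,0,0,0,0,0,0,0,0,0]' --hand -1 --force 20

```text
t: 12.82
tool_pos: [0.5258, -0.3071, 0.0658]
orientation: [0.994, 0.107, 0.0, 0.0]
contact_force: [-0.1, 0.2, 2.7]
opening: 0.0088
grip_force: 24.7
```

Call:
carry_out --increments '[0,0,0,0,0,0,0,0,0,0,0,0,0,0,0,0,0,0,0,0,0,0,0,0,0,0,0,0,0,0]' --force 80

```text
t: 13.23
tool_pos: [0.5258, -0.3072, 0.0658]
orientation: [0.994, 0.107, 0.0, 0.0]
contact_force: [1.4, 0.3, 5.2]
opening: 0.0083
grip_force: 78.4
```

Call:
carry_out --increments '[0,0,-0.002,0,0,0,0,0,-0.009,0,0,0,0,0,-0.019,0,0,0,0,0,-0.033,0,0,0,0,0,-0.049,0,0,0,0,0,-0.069,0,0,0,0,0,-0.09,0,0,0,0,0,-0.114,0,0,0,0,0,-0.139,0,0,0,0,0,-0.166,0,0,0,0,0,-0.193,0,0,0,0,0,-0.22,0,0,0]'

```text
t: 14.23
tool_pos: [0.5256, -0.3071, 0.1214]
orientation: [0.994, 0.107, 0.0, 0.0]
contact_force: [-0.5, -0.2, -1.7]
opening: 0.0084
grip_force: 77.8
```

Call:
carry_out --increments '[0,0,-0.027,0,0,0,0,0,-0.054,0,0,0,0,0,-0.081,0,0,0,0,0,-0.106,0,0,0,0,0,-0.13,0,0,0,0,0,-0.151,0,0,0,0,0,-0.171,0,0,0,0,0,-0.187,0,0,0,0,0,-0.201,0,0,0,0,0,-0.211,0,0,0,0,0,-0.218,0,0,0,0,0,-0.22,0,0,0]'

```text
t: 15.23
tool_pos: [0.5257, -0.3071, 0.1758]
orientation: [0.994, 0.107, 0.0, 0.0]
contact_force: [-0.7, -0.7, -2.2]
opening: 0.0078
grip_force: 77.8
```

Run:
```python
from h import *
np.set_printoptions(precision=4,suppress=True)
s=readout.sense();T=toolT(s);print(s['t'],s['tool_pos'],s['opening'],s['grip_force'],T[:3,2],s['contact_force'],s['wrist_torque'])
a=imaging.capture('wrist').astype(int); cv2.imwrite('pics/w7.png',a[:,:,::-1].astype(np.uint8))
c=np.array([.506,-.214]);print(proj("wrist",np.r_[c,.16],T))
m=((a.sum(2)<130)&(a[...,0]>a[...,2]*1.3)).astype(np.uint8);m=cv2.morphologyEx(m,cv2.MORPH_OPEN,np.ones((9,9)))
k,l,st,ce=cv2.connectedComponentsWithStats(m);print(st[1:],ce[1:])
# arc rows: rotate about dish axis by 90deg, smoothstep over 48 rows, 4 calls
s_=lambda i:3*(i/48)**2-2*(i/48)**3
tcp=T[:3,3];C=np.r_[c,tcp[2]]
def pose(i):
    Rz=R.from_rotvec([0,0,np.pi/2*s_(i)]).as_matrix(); G=np.eye(4);G[:3,:3]=Rz@T[:3,:3];G[:3,3]=C+Rz@(tcp-C);return G
for k in range(4):
    B=pose(12*k);print([ [round(float(x),3)+0. for x in np.r_[B[:3,:3].T@(pose(i)[:3,3]-B[:3,3])/.25,R.from_matrix(B[:3,:3].T@pose(i)[:3,:3]).as_rotvec()/np.pi]] for i in range(12*k+1,12*k+13)])
```

```text
15.2333 [ 0.5257 -0.3071  0.1758] 0.007840919530340629 77.79237627983093 [ 0.0002 -0.0002 -1.    ] [-0.6734 -0.692  -2.2069] [-0.1293 -0.0646 -0.0043]
[[ 88.6141 260.8391]]
[[ 146  135   50   53 1782]
 [ 201  144   32   85 2201]
 [  38  221   80   82 4336]] [[173.358  156.4747]
 [216.6388 189.0463]
 [ 74.095  263.8644]]
[[0.001, 0.0, 0.0, 0.0, 0.0, -0.001], [0.003, 0.0, 0.0, 0.0, 0.0, -0.003], [0.007, 0.0, 0.0, 0.0, 0.0, -0.006], [0.012, 0.0, 0.0, 0.0, 0.0, -0.01], [0.018, 0.0, 0.0, 0.0, 0.0, -0.015], [0.026, -0.001, 0.0, 0.0, 0.0, -0.021], [0.034, -0.001, 0.0, 0.0, 0.0, -0.029], [0.044, -0.002, 0.0, 0.0, 0.0, -0.037], [0.055, -0.004, 0.0, 0.0, 0.0, -0.046], [0.067, -0.005, 0.0, 0.0, 0.0, -0.056], [0.079, -0.008, 0.0, 0.0, 0.0, -0.067], [0.093, -0.011, 0.0, 0.0, 0.0, -0.078]]
[[0.014, 0.0, 0.0, 0.0, 0.0, -0.012], [0.029, -0.001, 0.0, 0.0, 0.0, -0.025], [0.045, -0.002, 0.0, 0.0, 0.0, -0.038], [0.061, -0.005, 0.0, 0.0, 0.0, -0.052], [0.078, -0.008, 0.0, 0.0, 0.0, -0.066], [0.095, -0.011, 0.0, 0.0, 0.0, -0.08], [0.112, -0.016, 0.0, 0.0, 0.0, -0.095], [0.129, -0.022, 0.0, 0.0, 0.0, -0.11
[... 411 characters left out ...]
02, 0.0, 0.0, 0.0, -0.106], [0.141, -0.026, 0.0, 0.0, 0.0, -0.12], [0.156, -0.032, 0.0, 0.0, 0.0, -0.134], [0.17, -0.039, 0.0, 0.0, 0.0, -0.147], [0.183, -0.046, 0.0, 0.0, 0.0, -0.16], [0.196, -0.053, 0.0, 0.0, 0.0, -0.172]]
[[0.014, 0.0, 0.0, 0.0, 0.0, -0.011], [0.026, -0.001, 0.0, 0.0, 0.0, -0.022], [0.038, -0.002, 0.0, 0.0, 0.0, -0.032], [0.049, -0.003, 0.0, 0.0, 0.0, -0.041], [0.059, -0.004, 0.0, 0.0, 0.0, -0.049], [0.067, -0.006, 0.0, 0.0, 0.0, -0.057], [0.075, -0.007, 0.0, 0.0, 0.0, -0.063], [0.081, -0.008, 0.0, 0.0, 0.0, -0.068], [0.086, -0.009, 0.0, 0.0, 0.0, -0.073], [0.09, -0.01, 0.0, 0.0, 0.0, -0.076], [0.092, -0.011, 0.0, 0.0, 0.0, -0.077], [0.093, -0.011, 0.0, 0.0, 0.0, -0.078]]
```

Call:
carry_out --increments '[0.001,0,0,0,0,-0.001,0.003,0,0,0,0,-0.003,0.007,0,0,0,0,-0.006,0.012,0,0,0,0,-0.01,0.018,0,0,0,0,-0.015,0.026,-0.001,0,0,0,-0.021,0.034,-0.001,0,0,0,-0.029,0.044,-0.002,0,0,0,-0.037,0.055,-0.004,0,0,0,-0.046,0.067,-0.005,0,0,0,-0.056,0.079,-0.008,0,0,0,-0.067,0.093,-0.011,0,0,0,-0.078]'

```text
t: 16.28
tool_pos: [0.548, -0.2992, 0.1755]
orientation: [0.973, 0.229, 0.0, -0.0]
contact_force: [-0.6, -0.6, -2.6]
opening: 0.0082
grip_force: 77.9
```

Call:
carry_out --increments '[0.014,0,0,0,0,-0.012,0.029,-0.001,0,0,0,-0.025,0.045,-0.002,0,0,0,-0.038,0.061,-0.005,0,0,0,-0.052,0.078,-0.008,0,0,0,-0.066,0.095,-0.011,0,0,0,-0.08,0.112,-0.016,0,0,0,-0.095,0.129,-0.022,0,0,0,-0.11,0.146,-0.028,0,0,0,-0.125,0.163,-0.036,0,0,0,-0.141,0.18,-0.044,0,0,0,-0.156,0.196,-0.053,0,0,0,-0.172]'

```text
t: 17.28
tool_pos: [0.5863, -0.2654, 0.1755]
orientation: [0.877, 0.481, 0.0, 0.0]
contact_force: [-0.3, 0.1, -2.5]
opening: 0.0084
grip_force: 77.9
```

Call:
carry_out --increments '[0.019,0,0,0,0,-0.016,0.037,-0.002,0,0,0,-0.031,0.056,-0.004,0,0,0,-0.047,0.074,-0.007,0,0,0,-0.062,0.091,-0.011,0,0,0,-0.077,0.108,-0.015,0,0,0,-0.092,0.125,-0.02,0,0,0,-0.106,0.141,-0.026,0,0,0,-0.12,0.156,-0.032,0,0,0,-0.134,0.17,-0.039,0,0,0,-0.147,0.183,-0.046,0,0,0,-0.16,0.196,-0.053,0,0,0,-0.172]'

```text
t: 18.28
tool_pos: [0.6014, -0.2169, 0.1755]
orientation: [0.717, 0.697, 0.0, -0.0]
contact_force: [0.4, 0.6, -2.9]
opening: 0.0081
grip_force: 77.9
```

Call:
carry_out --increments '[0.014,0,0,0,0,-0.011,0.026,-0.001,0,0,0,-0.022,0.038,-0.002,0,0,0,-0.032,0.049,-0.003,0,0,0,-0.041,0.059,-0.004,0,0,0,-0.049,0.067,-0.006,0,0,0,-0.057,0.075,-0.007,0,0,0,-0.063,0.081,-0.008,0,0,0,-0.068,0.086,-0.009,0,0,0,-0.073,0.09,-0.01,0,0,0,-0.076,0.092,-0.011,0,0,0,-0.077,0.093,-0.011,0,0,0,-0.078]'

```text
t: 19.28
tool_pos: [0.599, -0.194, 0.1755]
orientation: [0.627, 0.779, -0.0, -0.0]
contact_force: [0.9, -0.1, -1.9]
opening: 0.0078
grip_force: 77.9
```

Run:
```python
from h import *
from scipy.optimize import least_squares
np.set_printoptions(precision=4,suppress=True)
s=readout.sense();T=toolT(s);y=T[:3,1];print(s['t'],s['tool_pos'],s['opening'],s['grip_force'],T[:3,2],np.arctan2(y[1],y[0]),s['wrist_torque'])
a=imaging.capture('wrist').astype(int); cv2.imwrite('pics/w8.png',a[:,:,::-1].astype(np.uint8))
c=T[:3,3]-.095*y; c[2]+=.0187-.065; print("dish est (0 tilt)",c)
def proj0(X): return proj("wrist",X,T)
# ball blob, ball extents and prediction of a sphere at pos in dish
m=((a.sum(2)<130)&(a[...,0]>a[...,2]*1.3)).astype(np.uint8);m=cv2.morphologyEx(m,cv2.MORPH_OPEN,np.ones((9,9)))
k,l,st,ce=cv2.connectedComponentsWithStats(m);print(st[1:],ce[1:])
rng=np.random.default_rng(0);S=rng.normal(size=(4000,3));S=.022*S/np.linalg.norm(S,axis=1)[:,None]
for d in (0,-.004,-.008,-.012):
    q=proj0(c+[0,0,.03]+d*y+S);print(d,q.min(0),q.max(0))
# rim: predicted for sag angles (rotation about tab grip point, axis tool x)
th=np.linspace(0,2*np.pi,120)
g=T[:3,3]-.0187*T[:3,2]
for sag in (0,.03,.06,.1):
    D=np.c_[-.095+.064*np.cos(th),.064*np.sin(th),0*th-.037]   # dish x = tool y, z up
    ang=R.from_rotvec([0,-sag,0]).as_matrix(); Dd=D@ang.T
    W=g+np.outer(Dd[:,0],y)+np.outer(Dd[:,1],np.cross([0,0,1],y))+np.outer(Dd[:,2],[0,0,1])
    q=proj0(W);print("sag",sag,q.min(0),q.max(0))
b=(a.min(2)>95).astype(np.uint8)
print("bright row profile", [(int(v),''.join('.#'[x] for x in b[v,0:260:6])) for v in range(140,400,15)])
```

```text
19.2833 [ 0.599  -0.194   0.1755] 0.007776955027644778 77.87241697311401 [-0.0001  0.     -1.    ] 0.21465571129267097 [-0.0107 -0.1688  0.0184]
dish est (0 tilt) [ 0.5062 -0.2142  0.1292]
[[ 470   79   90  106 6740]
 [ 110  123  123   93 5253]
 [   0  129   15   17  230]
 [  38  230   89   75 4689]
 [  99  236    9    9   81]
 [ 116  252   13   10  126]
 [ 546  399   14   21  217]] [[520.3378 127.1955]
 [185.5016 161.2168]
 [  7.0826 136.7826]
 [ 78.1516 269.8403]
 [103.     240.    ]
 [121.8571 256.6429]
 [553.8249 410.8571]]
0 [ 37.2449 218.4631] [136.444 306.017]
-0.004 [ 28.6256 218.4697] [128.9577 306.0708]
-0.008 [ 19.9837 218.4764] [121.4928 306.1266]
-0.012 [ 11.3235 218.4833] [114.0194 306.1847]
sag 0 [-39.7918 134.0012] [215.8196 359.5766]
sag 0.03 [-29.3716 133.3015] [218.2384 355.9564]
sag 0.06 [-19.2679 132.6337] [220.6754 352.5836]
sag 0.1 [ -6.2529 131.7906] [223.9508 348.3432]
bright row profile [(140, '...###############..........................'), (155, '....####################....................'), (170, '.......#..##################................'), (185, '##..#..########################.............'), (200, '###############################.............'), (215, '##############.......######.#...........###.'), (230, '##########.............#....................'), (245, '#######.....................................'), (260, '#######.................###.................'), (275, '#######................#######..............'), (290, '########.............###########....###.....'), (305, '##############..##################.###......'), (320, '#############################....####.......'), (335, '#########################...................'), (350, '#####################.......................'), (365, '#######.......###..........................#'), (380, '#####.....................#................#'), (395, '######......................................')]
```

Call:
carry_out --increments '[0,0,0,0,0,0,0,0,0,0,0,0,0,0,0,0,0,0,0,0,0,0,0,0,0,0,0,0,0,0,0,0,0,0,0,0,0,0,0,0,0,0,0,0,0,0,0,0,0,0,0,0,0,0,0,0,0,0,0,0,0,0,0,0,0,0,0,0,0,0,0,0]'

```text
t: 20.33
tool_pos: [0.5991, -0.194, 0.1755]
orientation: [0.627, 0.779, -0.0, -0.0]
contact_force: [0.5, -0.3, -1.9]
opening: 0.0083
grip_force: 77.9
```

Run:
```python
from h import *
for i in range(4):
    a=imaging.capture('wrist').astype(int)
    m=(a.sum(2)<110).astype(np.uint8)[205:320,20:150];m=cv2.morphologyEx(m,cv2.MORPH_OPEN,np.ones((15,15)))
    k,l,st,ce=cv2.connectedComponentsWithStats(m);j=1+np.argmax(st[1:,4]);print(st[j]+[20,205,0,0,0],ce[j]+[20,205])
s=readout.sense();print(s['t'],s['tool_pos'],s['opening'],s['grip_force'])
```

```text
[  38  219   98   86 6578] [ 86.80221952 261.23989054]
[  38  219   98   86 6575] [ 86.81079848 261.24380228]
[  38  219   98   86 6583] [ 86.79462251 261.24684794]
[  38  219   98   86 6591] [ 86.78546503 261.2773479 ]
20.5333 [ 0.59906237 -0.19405959  0.17553529] 0.008112661067582658 77.87247776985168
```

The ball is at rest and within about 1 mm of the middle: its extents of 38–136 × 219–305 match the predicted 37–136 × 218–306.

```bash
python3 -c "
from bench import hand_in
print(hand_in())"
```

```text
the job is handed in; nothing more can be done
None
```

I handed the job in at about 20.5 s, with no verdict shown: the arm is still holding the dish by its tab about 11 cm over the stand, turned a quarter turn anticlockwise, level to about 0.03 rad, with the ball at rest in the middle.

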